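# Unlatch the stationery caddy and take out the rule

## Task

Raise the thumb lever so that the caddy's latch bar comes level with the open slot of its catch, swing the gate wide open without forcing the bar against the catch, then lift the front end of the aluminium rule over the sill, draw it out endwise and lay it flat, base down, well on the cutting mat, without dropping it. Leave the gate standing open, and the stapler, pen cup and tape roll where they are.

Things in the scene. Friction and masses are not known exactly. Their poses are not given: they have to be found in the camera images.
- caddy: Low wooden caddy, fixed on the desk, 240 (x) by 220 (y) by 60 mm high. Origin on the desk; it spans x -130 to +110, y -110 to +110; z up. Front with the gate faces -x. A divider (54 mm high, y -38 to -30) parts two open-topped bays: wide (y -30 to +102) with the rule, narrow (y -102 to -38) with a stapler. Floor top 8 mm up. Front posts: y -104, 68 mm tall; y +106, 22 mm wide, 88 mm tall.
- sill (a point): Middle of the sill lip's top across the front of the wide bay: 8 mm thick, top 22 mm above the desk, 14 mm above the caddy's floor. Axes as the caddy's.
- roof_edge (a point): Lower front edge of the board that roofs the rear 72 mm of the wide bay: underside 48 mm, top 56 mm above the desk. Axes as the caddy's.
- gate_hinge (a point): Vertical hinge axis of the gate, at desk height, at caddy x -144, y -100. Axes as the caddy's.
- gate (a joint): Gate angle, rad: 0 shut; grows counter-clockwise seen from above, as the free (+y) end swings out to the caddy's -x; at most 1.95. Stays where it is left (friction about 0.06 N m, panel 350 g). Wooden panel reaching 182 mm from the hinge axis, 12 mm thick, from 11 to 65 mm above the desk, held shut by the latch bar with a few mm of play.
- latch (a joint): Latch angle, rad: 0 at rest (bar level, lever upright), grows as the bar's free end rises, at most 0.5. Turns about the gate's x (square to the panel) through latch_pivot and falls back by its own weight (lever and bar together 200 g).
- latch_pivot (a point): Latch pivot on the gate's outer face, 32 mm above the desk, 80 mm from the hinge axis along the gate and 16 mm outwards (-x) from it. Axes fixed to the gate: at gate angle 0 those of the caddy (x square to the panel, pointing into the caddy; y towards the free end; z up).
- lever_grip (a point): Grip point of the thumb lever: an upright plain steel tab, 10 mm thick (its x), 30 mm wide (its y), rising above the gate's outer face; top edge 16 mm above this point (108 mm above the desk), gate's top 27 mm below it. One piece with the bar; at rest 75 mm along y, 60 mm up and 14 mm outwards (-x) from the pivot. Axes turn with the latch. One hold can lift the bar and then pull the gate.
- drop_bar: Flat steel latch bar, 136 mm long, 12 mm high, 10 mm thick. Origin on the latch pivot, running along its +y to a free end at 130 mm; level at rest, middle line 32 mm above the desk. Its last 9 mm (121 to 130 mm from the pivot) lie in the catch.
- keeper: Dark steel plate on the +y front post, 20 by 86 mm, origin and axes those of the caddy, carrying the catch. The catch is a steel channel 10 mm wide: a lower hook in front of the bar, above it an open slot 22 mm high, then a cap. The bar leaves forwards only through the slot. More than 45 N between bar and catch counts as forcing it.
- catch_plate (a point): On the plate where the catch at its lowest has its hook's top edge (32 mm above the desk). The catch sits 0 to 21 mm higher than this, differently each time, unreported: see it or feel it. Cap underside: 26 mm above the hook's edge; it stops the bar. Cap's front lip hangs 4 mm lower: a bar held against the cap must be let down about 7 mm at its end (5 to 10) to pass the slot.
- rule: Aluminium rule, 200 mm long (x), base 30 mm wide and 6 mm thick, with a grip rib 14 mm wide along the whole middle, 32 mm high in all, about 240 g. Origin: centre of its underside, z up. Front end (-x) near the gate, about 12 mm behind the sill; rear end under the roof board with 8 mm of air above it, so it comes out only front end first, tilted over the sill.
- rule_front (a point): Middle of the lower front edge of the rule (the end near the gate).
- rule_back (a point): Middle of the lower rear edge of the rule.
- mat: Grey cutting mat, fixed on the desk, 200 (x) by 320 (y) by 3 mm; origin: centre of its underside. The rule may lie any way round on it, its middle within 50 mm (x) and 100 mm (y) of the mat's centre.
- stapler: Desk stapler, 130 x 32 x 45 mm, loose in the caddy's narrow bay: a bystander. Origin under its centre.
- pen_cup: Pen cup with pens, 76 mm wide, 150 mm high with pens: a bystander. Origin under its centre.
- tape_roll: Roll of tape lying flat, 96 mm across, 24 mm high: a bystander. Origin under its centre.
Not all that is in view belongs to the job. What is meant by the rule is not green, and is the larger of those in its own colour.

How it is judged:
By the outcome, as a careful person would: the job done as asked, in the order asked, and still so for the second after the job is handed in, with the robot touching nothing.
It also fails if it takes over 70 s, if anything falls off the work surface, if the arm or the gripper's body presses on something with over 40 N, if the wrist force passes 120 N, or if a joint passes its speed limit or range.

## Robot

A 6-joint arm with a two-finger parallel gripper is mounted at the origin on the work surface. World frame = base frame: x ahead of the robot, y to its left, z up, the work surface at z = 0. Lengths are in m, angles in rad, forces in N, time in s.
With the tool pointing down it reaches from about 0.325 to 0.775 m from the base axis. Payload 5.5 kg.
Tool frame: the origin (TCP) lies between the finger pads; the fingertips stand 8 mm ahead of it and the grasp point (between the pads) lies 11 mm behind it (tcp_to_tips is the distance from the TCP to the fingertips, in m); z points along the fingers, y is the direction in which the jaws open and shut (so a half turn about z gives the same grasp; the last joint's range is limited). The gripper opens to 88 mm and grips with 3 to 60 N. Pads are 20 mm wide; open, the fingers measure 115 mm over their backs; the gripper's body (75 mm by 178 mm) begins 61 mm behind the grasp point.
Start: joints at [-1.368, 0.091, 1.231, -0, 1.82, -0.057], TCP at [0.154, -0.58, 0.231] pointing down, gripper open.
Joint ranges: [-2.87, 2.87], [-0.86, 2.18], [0.17, 2.46], [-1.51, 4.65], [0.06, 2.69], [-2.65, 2.65]. Speed limits (rad/s): [2.57, 2.57, 3.01, 3.14, 3.14, 3.14].

## Interface

Orientations are given as a unit quaternion [w, x, y, z].
In Python, from bench import * gives the robot as it stands. Calls block until the motion is done:
- move_to(position, orientation): joint-space move of the TCP to a pose.
- move_l(position, speed=0.15, orientation=None): straight line of the TCP; orientation=None keeps the orientation; speed is the mean speed in m/s.
- movej(angles): joint-space move.
- gripper_open() and close(): open the fingers fully, or close them until they stop; the grip force is fixed at half the most.
- hold(seconds).
- inverse_kinematics(position, orientation): joint angles nearest the present ones, or None.
- state(): the state.
- get_image(name): name is "scene" or "top" or "wrist"; returns a dict with "frame" (384x512x3 uint8, blue, green, red), "depth" (384x512 float32, m along the optical axis (not along the pixel's ray), 0 where there is no reading), "camera_matrix" (3x3 intrinsics, pixels), "view" (4x4, takes a point from world to camera coordinates). Camera axes: x right, y up, looking along -z (the intrinsics and any distortion apply to the point x, -y, -z); pixel columns grow to the right and rows downward; lengths in m; the calibration is good to about 2 mm. The wrist camera is an equidistant fisheye: a pixel r from the principal point sees the ray r / f radians off the axis. A picture is of the moment at which its call begins.
A pose or a line that the arm cannot do raises IKError and nothing moves.
- job_done(): hands the job in, once; it reports no verdict.
The state is a dict: "time": time; "joint_pos": joint angles; "dq": joint speeds; "joint_torque": joint torques, N m; "ee_pos": TCP position; "ee_rot": TCP orientation; "ft_force": force on the tool from outside, world axes, zero at the start; "moment": the same for the moment, N m; "finger_gap": finger opening in m.
Only numpy, scipy, OpenCV 4.12 (cv2) and the standard library are available. Lean on these libraries where they do the work, as an engineer would, in place of code of your own. Each camera call takes 0.05 s, during which the arm holds its last target. There are 200 camera calls.

## Working session

There is one attempt and no reset: what is moved stays moved. The work goes in short steps, each a Python script; the robot and the scene stay as the last script left them, time stands still between calls to the robot, and variables do not carry over. Pictures are saved under pics/ and viewed, about 8 in all and at most 12, crops included, and the job is handed in when it is done.

```bash
ls; mkdir -p pics
cat > h.py <<'E'
from bench import *
import numpy as np, cv2
def snap(n,f):
    im=get_image(n); cv2.imwrite(f'pics/{f}.png',im['frame']); np.savez(f'pics/{f}.npz',**{k:np.array(v) for k,v in im.items()}); return im
def load(f): return dict(np.load(f'pics/{f}.npz'))
def pts(im):  # world points per pixel from depth (pinhole)
    K=im['camera_matrix'];d=im['depth'];v,u=np.mgrid[:d.shape[0],:d.shape[1]]
    c=np.stack([(u-K[0,2])/K[0,0]*d,-(v-K[1,2])/K[1,1]*d,-d,np.ones_like(d)],-1)
    return (c@np.linalg.inv(im['view']).T)[...,:3]
E
python3 - <<'E'
from h import *
a=snap('scene','s0');b=snap('top','t0')
for i in (a,b):
    print(i['camera_matrix'],i['view'].round(3),(i['depth']>0).mean()); print([k for k in i])
cv2.imwrite('pics/both.png',cv2.resize(np.vstack([a['frame'],b['frame']]),None,fx=.78,fy=.78))
E
```

```text
pics
[[357.08353516   0.         257.41946221]
 [  0.         357.08353516 195.0197707 ]
 [  0.           0.           1.        ]] [[ 0.541  0.841  0.002 -0.28 ]
 [-0.571  0.366  0.735  0.181]
 [ 0.618 -0.399  0.678 -1.39 ]
 [ 0.     0.     0.     1.   ]] 0.9957377115885416
['frame', 'depth', 'camera_matrix', 'view']
[[496.39507511   0.         256.77963505]
 [  0.         496.39507511 195.45536545]
 [  0.           0.           1.        ]] [[ 0.018 -1.    -0.013  0.047]
 [ 0.982  0.015  0.189 -0.474]
 [-0.189 -0.016  0.982 -1.437]
 [ 0.     0.     0.     1.   ]] 0.9961344401041666
['frame', 'depth', 'camera_matrix', 'view']
```

View pics/both.png

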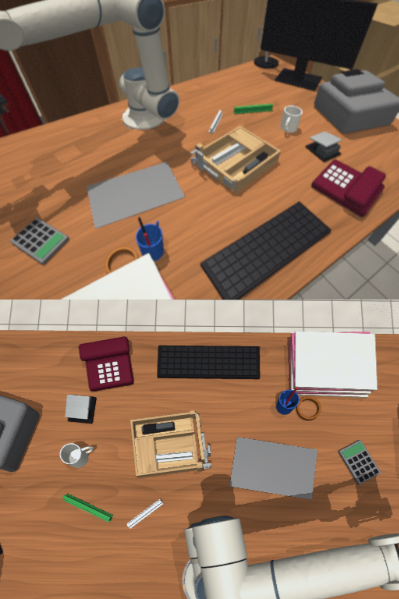

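The stacked overview shows the caddy at about top (215,185), with its gate facing image right (world −y). The mat is to its right at about (350,215). The rule is in the bay, with a white decoy rule and a green one on the desk. Next I'll zoom in and measure.

Run:
```python
from h import *
a=load('s0');b=load('t0')
c=np.hstack([cv2.resize(a['frame'][155:255,235:365],None,fx=3,fy=3,interpolation=2),cv2.resize(b['frame'][135:235,160:290],None,fx=3,fy=3,interpolation=2)])
cv2.imwrite('pics/crop.png',c)
P=pts(b);hsv=cv2.cvtColor(b['frame'],cv2.COLOR_BGR2HSV)
# table plane check, mat
sub=(P[...,2]>.04)&(P[...,2]<.12); sub[:130]=0;sub[240:]=0;sub[:,:155]=0;sub[:,290:]=0
q=P[sub];print('caddy pts',len(q),q.min(0),q.max(0))
# walls top 60mm
w=(abs(P[...,2]-.06)<.006)&sub
r=cv2.minAreaRect(P[w][:,:2].astype(np.float32)*1000);print('walls',r,cv2.boxPoints(r))
g=(hsv[...,1]<40)&(hsv[...,2]>80)&(hsv[...,2]<170)&(abs(P[...,2]-.003)<.008)
n,l,s,ce=cv2.connectedComponentsWithStats(g.astype(np.uint8))
for k in range(1,n):
    if s[k,4]>2000:
        p=P[l==k];print('mat?',s[k],cv2.minAreaRect(p[:,:2].astype(np.float32)*1000),np.median(p[:,2]))
# bright things
g=((hsv[...,1]<45)&(hsv[...,2]>150)).astype(np.uint8);g[:130]=0;g[:,:150]=0;g[:,290:]=0
n,l,s,ce=cv2.connectedComponentsWithStats(g)
for k in range(1,n):
    if s[k,4]>40:
        p=P[l==k];print('bright',s[k],cv2.minAreaRect(p[:,:2].astype(np.float32)*1000),np.percentile(p[:,2],[5,50,95]).round(3))
```

```text
caddy pts 3026 [0.37617742 0.01816104 0.04001911] [0.63222358 0.32901465 0.1135737 ]
walls ((503.55535888671875, 171.554443359375), (228.32530212402344, 288.0509033203125), 8.745051383972168) [[368.82254  296.5485  ]
 [412.61722   11.846275]
 [638.2882    46.560394]
 [594.4935   331.2626  ]]
mat? [ 295  176  112   80 6584] ((424.76318359375, -230.38987731933594), (319.1067810058594, 200.968994140625), 81.32319641113281) 0.001969347143094602
bright [258 171   8  38 110] ((492.08612060546875, 40.380130767822266), (112.43604278564453, 12.208049774169922), 8.892044067382812) [0.031 0.037 0.046]
bright [199 195  48  10 239] ((464.45501708984375, 160.0697479248047), (24.83277702331543, 143.05328369140625), 6.5218505859375) [0.01  0.038 0.044]
bright [200 202  47   7 139] ((448.77655029296875, 158.53158569335938), (10.412886619567871, 141.3005828857422), 6.5761518478393555) [0.007 0.012 0.019]
bright [163 256  46  37 402] ((238.640380859375, 264.0735778808594), (23.732675552368164, 154.8318634033203), 38.08089828491211) [-0.001  0.017  0.027]
bright [ 250  284   40   58 1956] ((154.01522827148438, 13.205917358398438), (94.45858001708984, 74.99281311035156), 10.931476593017578) [0.561 0.583 0.588]
bright [238 293  15  38 264] ((141.79074096679688, 71.5214614868164), (93.01637268066406, 33.330169677734375), 12.557056427001953) [0.191 0.202 0.212]
bright [249 333   9  22 100] ((70.28612518310547, 54.89091491699219), (22.34334945678711, 68.59590911865234), 84.96812438964844) [0.189 0.199 0.209]
bright [234 334  18  50 534] ((64.51966857910156, 77.79113006591797), (60.578128814697266, 266.013427734375), 83.25930786132812) [-0.003  0.01   0.021]
bright [ 260  341   30   43 1079] ((111.67193603515625, 10.529834747314453), (163.11294555664062, 51.79318618774414), 0.4767115116119385) [0.558 0.577 0.585]
```

View pics/crop.png

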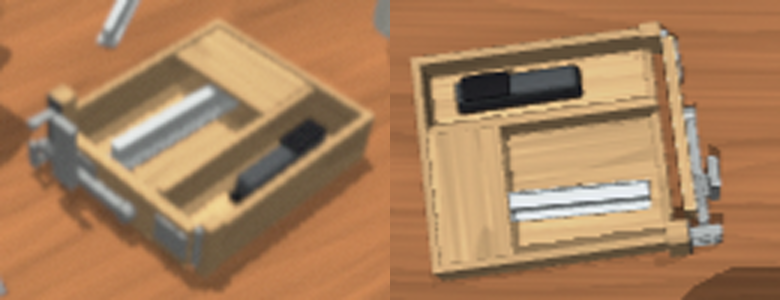

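```bash
cat >> h.py <<'E'
def ray(im,u,v,z,fish=False):
    K=im['camera_matrix'];x=(u-K[0,2])/K[0,0];y=(v-K[1,2])/K[1,1]
    if fish:
        r=np.hypot(x,y)+1e-12; d=np.array([x/r*np.sin(r),-y/r*np.sin(r),-np.cos(r)])
    else: d=np.array([x,-y,-1.])
    T=np.linalg.inv(im['view']);d=T[:3,:3]@d;o=T[:3,3];return o+d*(z-o[2])/d[2]
def proj(im,p,fish=False):
    c=im['view']@np.append(p,1);c=c[:3]*[1,-1,-1];K=im['camera_matrix']
    if fish:
        n=np.hypot(c[0],c[1])+1e-12;a=np.arctan2(n,c[2]);x,y=c[0]/n*a,c[1]/n*a
    else:x,y=c[0]/c[2],c[1]/c[2]
    return np.array([K[0,0]*x+K[0,2],K[1,1]*y+K[1,2]])
E
python3 - <<'E'
from h import *
b=load('t0')
for n,(u,v) in dict(rearfar=(413,58),rearnear=(436,276)).items(): print(n,ray(b,160+u/3-130,135+v/3,.06))
P=pts(b);m=(abs(P[...,2]-.058)<.012);m[:130]=0;m[240:]=0;m[:,:155]=0;m[:,290:]=0
hsv=cv2.cvtColor(b['frame'],cv2.COLOR_BGR2HSV);m&=hsv[...,1]>60
th=np.deg2rad(96.5)
for th in np.deg2rad([95.5,96.5,97.5,98.5]):
    ex=np.array([np.cos(th),np.sin(th)]);ey=np.array([-ex[1],ex[0]])
    q=P[m][:,:2];X=q@ex;Y=q@ey
    hx=np.percentile(X,[.5,1,2,98,99,99.5]);hy=np.percentile(Y,[.5,1,2,98,99,99.5])
    # slope of rear edge: max X per Y bin ; sides
    ys=np.linspace(Y.min()+.02,Y.max()-.02,12);r=[X[abs(Y-y)<.01].max() for y in ys]
    xs=np.linspace(X.min()+.08,X.max()-.02,10);t=[Y[abs(X-x)<.01].max() for x in xs];s=[Y[abs(X-x)<.01].min() for x in xs]
    f=lambda a,c:np.round(np.polyfit(a-np.mean(a),c,1),4)
    print(np.rad2deg(th),hx.round(3),hy.round(3),'rear',f(ys,r),'nearside',f(xs,t),'far',f(xs,s))
s=state();print(s['ee_rot'],s['finger_gap'],s['time'])
E
```

```text
rearfar [0.59224785 0.32592962 0.06      ]
rearnear [0.37256781 0.29193593 0.06      ]
95.5 [0.    0.002 0.004 0.265 0.267 0.269] [-0.634 -0.632 -0.63  -0.408 -0.406 -0.405] rear [-0.0566  0.2662] nearside [ 0.0575 -0.4081] far [ 0.0597 -0.6292]
96.5 [-0.008 -0.006 -0.005  0.256  0.257  0.259] [-0.635 -0.633 -0.631 -0.411 -0.41  -0.409] rear [-0.0415  0.2572] nearside [ 0.0395 -0.4108] far [ 0.0436 -0.6321]
97.5 [-0.016 -0.015 -0.014  0.246  0.247  0.248] [-0.635 -0.634 -0.633 -0.414 -0.413 -0.412] rear [-0.0244  0.248 ] nearside [ 0.0207 -0.4134] far [ 0.0269 -0.6346]
98.5 [-0.025 -0.024 -0.023  0.237  0.238  0.239] [-0.637 -0.636 -0.635 -0.417 -0.416 -0.416] rear [-0.0082  0.2388] nearside [ 0.0031 -0.4158] far [ 0.0097 -0.637 ]
[-8.84007087e-04  9.91572680e-01  1.29548575e-01 -7.11836480e-05] 0.08804372955143 0.1
```

```bash
cat >> h.py <<'E'
from scipy.spatial.transform import Rotation as Ro
class Cad:
    def __init__(s,o=(.4992,.2002),th=np.deg2rad(98.8)): s.o=np.array([*o,0]);s.th=th;s.R=Ro.from_euler('z',th)
    def w(s,p): return s.o+s.R.apply(p)
    def c(s,p): return s.R.inv().apply(np.array(p)-s.o)
C=Cad()
def q4(R): x,y,z,w=R.as_quat(); return [w,x,y,z]
def down(yaw): # tool z down, tool y at heading yaw
    y=np.array([np.cos(yaw),np.sin(yaw),0]);z=np.array([0,0,-1.]);return Ro.from_matrix(np.c_[np.cross(y,z),y,z])
E
python3 - <<'E'
from h import *
s0=get_image('wrist');T=np.linalg.inv(s0['view']);s=state();x,y,z,w=np.array(s['ee_rot'])[[1,2,3,0]]
Rt=Ro.from_quat([x,y,z,w]);print('cam in tool',Rt.inv().apply(T[:3,3]-s['ee_pos']).round(3),'look',Rt.inv().apply(-T[:3,2]).round(3),'K',s0['camera_matrix'][0],s['joint_pos'])
p=C.w([-.195,.06,0]);p[2]=.25
move_to(list(p),q4(down(C.th-np.pi)))
a=snap('wrist','w1');p[2]=.25
print(state()['joint_pos'],state()['time'])
E
```

```text
cam in tool [ 0.076  0.    -0.153] look [-0.275 -0.     0.961] K [297.31863964   0.         254.37094597] [-1.36768054e+00  9.17264794e-02  1.23156884e+00 -3.68965966e-06
  1.81982536e+00 -5.66504853e-02]
[-7.73113482e-02 -2.53440643e-01  1.52266078e+00 -1.73348530e-04
  1.87247503e+00  1.34099758e+00] 2.55
```

View pics/w1.png

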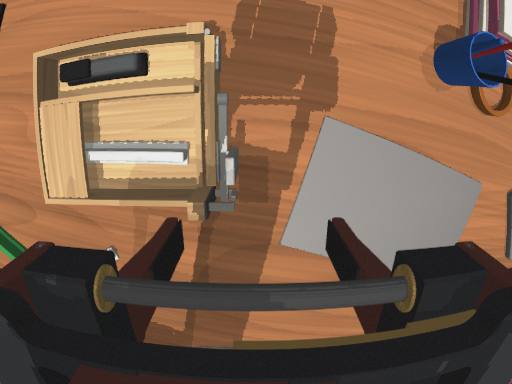

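The wrist view shows the gate from above: lever plate around (232,165), keeper around (222,200), rule (90–188,153). I'll check the predicted projections against the image.

Run:
```python
from h import *
a=load('w1');im=a['frame'].copy();b=load('t0');
T=np.linalg.inv(a['view']);print('cam',T[:3,3])
pt={'rc1':[.11,-.11,.06],'rc2':[.11,.11,.06],'roofL':[.03,-.03,.056],'roofR':[.03,.102,.056],'hinge':[-.144,-.1,.065],'post2':[-.13,.117,.088],'leverL':[-.174,.04,.108],'leverR':[-.174,.07,.108],'gatefree':[-.15,.082,.065]}
for k,p in pt.items():
    u,v=proj(a,C.w(p),True);print(k,(u.round(1),v.round(1)),'top',proj(b,C.w(p)).round(1));cv2.circle(im,(int(round(u)),int(round(v))),2,(0,0,255),-1)
cv2.imwrite('pics/w1z.png',cv2.resize(im[10:235,25:265],None,fx=3,fy=2.6,interpolation=2))
```

```text
cam [0.54506258 0.00887057 0.40306916]
rc1 (np.float64(33.8), np.float64(55.7)) top [167.7 154.7]
rc2 (np.float64(47.0), np.float64(206.9)) top [175.3 226.6]
roofL (np.float64(80.1), np.float64(104.8)) top [197.2 177.1]
roofR (np.float64(90.0), np.float64(201.8)) top [202.3 220.4]
hinge (np.float64(208.1), np.float64(34.5)) top [251.7 146.1]
post2 (np.float64(197.5), np.float64(224.1)) top [256.7 216.5]
leverL (np.float64(232.5), np.float64(161.6)) top [268.2 187. ]
leverR (np.float64(233.1), np.float64(190.1)) top [269.7 197.2]
gatefree (np.float64(215.7), np.float64(189.6)) top [262. 205.]
```

View pics/w1z.png

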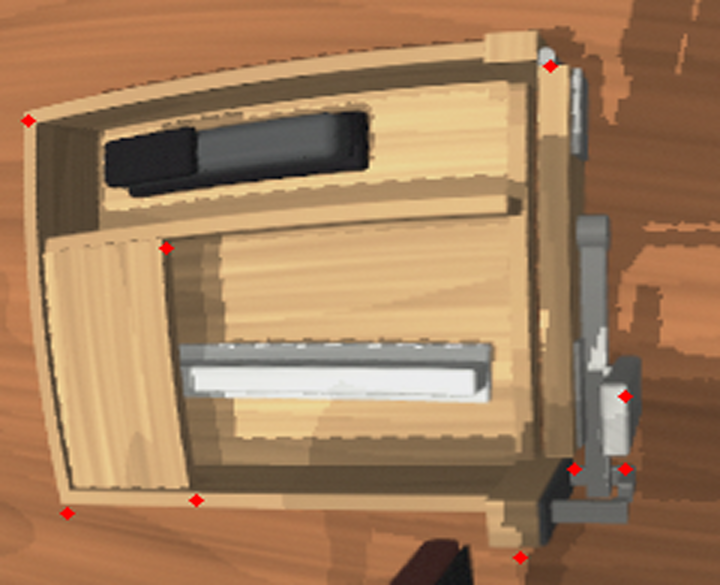

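Run:
```python
from h import *
a=load('w1');b=load('t0');s=load('s0')
f=lambda x,y:(25+x/3,10+y/2.6)
obs={'rc1':(28,110,.06),'rc2':(63,502,.06),'hinge pin':(546,55,.066),'leverL':(615,384,.108),'leverR':(615,455,.108),'roofR':(188,489,.056),'roofL':(165,236,.056),'rib front':(475,380,.04),'rib rear':(193,380,.04)}
for k,(x,y,z) in obs.items():
    p=ray(a,*f(x,y),z,True);print(k,p.round(4),'caddy',C.c(p).round(4))
# lever from top image: bright blob around (268,187): print bright pixel extents
for im,nm,pr in((b,'t',None),(s,'s',None)):
    g=cv2.cvtColor(im['frame'],cv2.COLOR_BGR2GRAY);u,v=proj(im,C.w([-.174,.055,.108])).round().astype(int);print(nm,u,v);print(g[v-8:v+9,u-8:u+9]);
    P=pts(im)[v-8:v+9,u-8:u+9];m=P[...,2]>.096;print('lever pts',m.sum(),C.c(P[m].mean(0)).round(4) if m.any() else'', P[m][:,2].max() if m.any() else '')
```

```text
rc1 [0.5959 0.3256 0.06  ] caddy [ 0.1091 -0.1148  0.06  ]
rc2 [0.3794 0.2934 0.06  ] caddy [0.1105 0.1041 0.06  ]
hinge pin [0.6238 0.0749 0.066 ] caddy [-0.1429 -0.1039  0.066 ]
leverL [0.4899 0.0252 0.108 ] caddy [-0.1715  0.036   0.108 ]
leverR [0.4615 0.0214 0.108 ] caddy [-0.1709  0.0646  0.108 ]
roofR [0.3986 0.2181 0.056 ] caddy [0.0331 0.0967 0.056 ]
roofL [0.5295 0.2351 0.056 ] caddy [ 0.0299 -0.0353  0.056 ]
rib front [0.4707 0.0879 0.04  ] caddy [-0.1066  0.0453  0.04  ]
rib rear [0.4537 0.2247 0.04  ] caddy [0.0312 0.0412 0.04  ]
t 269 192
[[180 164 132 120 120  92  79  80 110 121 121 122 123 123 123 123 123]
 [179 179 143 123 125  97  83  83  83 118 128 129 128 128 128 129 128]
 [179 179 144 126 126 102  91  87  85 118 130 130 131 131 131 131 132]
 [180 179 132 119 118 170 179 138  94 116 127 127 128 128 129 129 130]
 [179 179 146 129 115 157 175 176 120 118 130 130 130 131 131 132 131]
 [171 179 147 132 104 158 173 170 119 124 136 135 134 135 136 136 135]
 [174 178 148 133  95 156 175 175 114 120 135 135 135 135 134 133 133]
 [172 178 163 114  70 153 177 181 121 122 13
[... 1299 characters left out ...]
94]
 [150 139 128 106  79  88 113 140 163 178 177 158 133 109  93  93  90]
 [122 128 128 107  77  80  91 105 129 157 175 177 158 127 100  91  93]
 [123 131 128 108  77  79  87  91 101 123 152 166 158 131 113 102  94]
 [132 133 131 109  76  78  86  89  90  99 116 136 129 129 149 128 104]
 [133 138 133 115  80  78  85  91  89  90  95 101 104 135 179 166 137]
 [140 149 150 132  96  81  86  90  88  90  90  94  99 137 188 192 174]
 [141 148 154 134 107  89  91  89  89  88  91  89  99 134 187 196 193]
 [123 129 136 126 114 100  93  91  88  87  90  93  96 122 165 185 193]
 [ 98 103 111 113 114 105  96  90  90  89  92  93  93 106 130 155 178]]
lever pts 50 [-0.2046  0.0144  0.1465] 0.809405094714622
```

```bash
sed -i 's/o=(.4992,.2002)/o=(.5015,.2008)/' h.py
python3 - <<'E'
from h import *
p=C.w([-.1735,.0545,.125]);q=q4(down(C.th-np.pi))
move_to(list(p+[0,0,.05]),q); move_l(list(p),.12)
a=snap('wrist','w2');b=get_image('scene')
c=np.hstack([a['frame'][100:320,130:390],cv2.resize(b['frame'][165:220,230:295],None,fx=4,fy=4,interpolation=2)])
cv2.imwrite('pics/w2z.png',cv2.resize(c,None,fx=1.5,fy=1.5))
print(state()['ee_pos'],state()['ft_force'],state()['time'])
E
```

```text
[0.47493416 0.02092193 0.12663082] [0.04991578 0.83172098 0.19640021] 3.625
```

View pics/w2z.png

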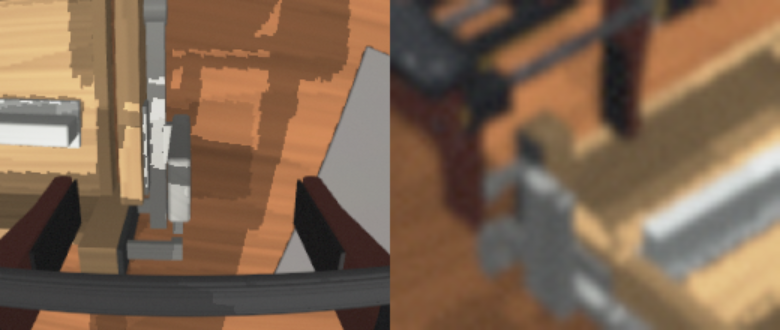

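The lever's bright top is at about (249,205–248) in the wrist image, midway between the fingertips. The catch is at about (232–250,260–270), and the lever sits between the jaws. I'll check the numbers using the visible fingertips as reference.

Run:
```python
from h import *
a=load('w2');s=state();w,x,y,z=s['ee_rot'];R=Ro.from_quat([x,y,z,w])
for t in ([.01,.044,.008],[-.01,.044,.008],[.01,-.044,.008],[-.01,-.044,.008]):
    u=proj(a,np.array(s['ee_pos'])+R.apply(t),True);print(t,u.round(1),'crop',((u-[130,100])*1.5).round(0))
for yy in (158,222):
    p=ray(a,130+179/1.5,100+yy/1.5,.108,True);print(p.round(4),C.c(p).round(4),'tool',R.inv().apply(p-s['ee_pos']).round(4))
```

```text
[0.01, 0.044, 0.008] [327.4 220.5] crop [296. 181.]
[-0.01, 0.044, 0.008] [324.5 250.3] crop [292. 225.]
[0.01, -0.044, 0.008] [179.6 220.5] crop [ 74. 181.]
[-0.01, -0.044, 0.008] [182.6 250.2] crop [ 79. 225.]
[0.4905 0.0259 0.108 ] [-0.1712  0.0377  0.108 ] tool [ 0.0161 -0.0026  0.0187]
[0.4616 0.0216 0.108 ] [-0.171   0.0669  0.108 ] tool [-0.0132 -0.0027  0.0186]
```

```bash
sed -i 's/o=(.5015,.2008)/o=(.5012,.2033)/' h.py
cat >> h.py <<'E'
GZ=.094 # grasp height at rest
def leverpose(g,l):
    """TCP pose for gate angle g, latch angle l"""
    Rl=Ro.from_euler('x',l); Rg=Ro.from_euler('z',g)
    loc=np.array([-.016,.080,.032])+Rl.apply([-.014,.075,GZ-.032-.011])
    p=C.w(np.array([-.144,-.1,0])+Rg.apply(loc))
    return p,q4(C.R*Rg*Rl*Ro.from_euler('z',-C.th)*down(C.th-np.pi))
E
python3 - <<'E'
from h import *
# check path
ok=[(g,l) for g,l in [(0,0),(0,.2),(0,.35),(.3,.3),(.8,.3),(1.2,0),(1.75,0)] if inverse_kinematics(*[list(leverpose(g,l)[0]),leverpose(g,l)[1]]) is None];print('bad',ok)
p,q=leverpose(0,0);print(p)
move_l(list(p+[0,0,.035]),.1,q);move_l(list(p),.06,q)
print(state()['ft_force'],state()['ee_pos']);close();hold(.2);print(state()['finger_gap'],state()['ft_force'],state()['moment'],state()['time'])
E
```

```text
bad []
[0.47346697 0.02293404 0.083     ]
[0.13544073 0.83001863 0.67704322] [0.47355122 0.02294386 0.08309314]
0.010166723694861744 [0.18819986 1.72305445 0.36429727] [ 0.18604128 -0.01985891  0.15972479] 5.9833
```

Run:
```python
from h import *
l=0;f0=np.array(state()['ft_force'])
while l<.42:
    l+=.01 if l>.12 else .02
    p,q=leverpose(0,l);move_l(list(p),.04,q);s=state();f=np.array(s['ft_force'])
    print(round(l,3),f.round(1),np.round(s['moment'],2),round(s['time'],2))
    if np.linalg.norm(f-f0)>14: break
```

```text
0.02 [-1.3  1.6 -0.1] [0.25 0.08 0.25] 6.23
0.04 [-0.1  1.9  0.5] [0.24 0.09 0.21] 6.48
0.06 [-1.6  2.2  1. ] [0.26 0.06 0.21] 6.73
0.08 [-2.6  1.   0.9] [0.3  0.14 0.21] 6.98
0.1 [-1.5  0.7  1.1] [0.2  0.14 0.21] 7.23
0.12 [-1.6  1.7  2. ] [0.28 0.18 0.21] 7.48
0.13 [-2.8  1.6  3. ] [0.17 0.21 0.25] 7.73
0.14 [-2.2  1.5  3.7] [0.25 0.24 0.19] 7.98
0.15 [-2.5  1.4  3.7] [0.17 0.36 0.23] 8.23
0.16 [-3.8  1.1  4.2] [0.17 0.36 0.27] 8.48
0.17 [-2.9  1.3  4.3] [0.18 0.39 0.22] 8.73
0.18 [-3.6  0.8  5. ] [0.2  0.38 0.26] 8.98
0.19 [-4.1  0.9  5.7] [0.16 0.42 0.2 ] 9.23
0.2 [-2.4  1.1  6.9] [0.16 0.42 0.17] 9.48
0.21 [-4.7  1.2  6.2] [0.09 0.48 0.26] 9.73
0.22 [-3.9  1.4  6.7] [0.17 0.49 0.26] 9.98
0.23 [-3.9  0.4  7.3] [0.1  0.47 0.22] 10.23
0.24 [-3.   1.3  6.2] [0.15 0.47 0.22] 10.48
0.25 [-5.4  0.9  5. ] [0.06 0.61 0.23] 10.73
0.26 [-7.7  0.6  2.9] [0.03 0.77 0.21] 10.98
0.27 [-7.6  0.5  1.8] [-0.03  0.95  0.24] 11.23
0.28 [-9.4  0.4  0.1] [-0.08  1.04  0.23] 11.48
0.29 [-10.7  -0.6  -1.7] [-0.1   1.09  0.24] 11.73
0.3 [-11.7  -1.1  -2.6] [-0.23  1.16  0.26] 11.98
0.31 [-12.2  -0.9  -4.6] [-0.19  1.3   0.25] 12.23
0.32 [-13.9  -1.2  -6.5] [-0.26  1.26  0.32] 12.48
```

```bash
cat >> h.py <<'E'
def ptsf(im):
    K=im['camera_matrix'];d=im['depth'];v,u=np.mgrid[:d.shape[0],:d.shape[1]]
    x=(u-K[0,2])/K[0,0];y=(v-K[1,2])/K[1,1];r=np.hypot(x,y)+1e-12;t=np.tan(r)/r
    c=np.stack([x*t*d,-y*t*d,-d,np.ones_like(d)],-1);return (c@np.linalg.inv(im['view']).T)[...,:3]
def barprofile(im,g=0):
    P=ptsf(im);c=Ro.from_euler('z',-g).apply((C.R.inv().apply(P.reshape(-1,3)-C.o)-[-.144,-.1,0]))
    out=[]
    for y in np.arange(-.008,.134,.01):
        m=(abs(c[:,0]+.016)<.007)&(abs(c[:,1]-.08-y)<.005)&(c[:,2]>.015)&(c[:,2]<.125)
        out.append((round(y*1000),int(m.sum()),*(np.percentile(c[m,2],[10,50,90])*1000).round(0)) if m.sum()>4 else None)
    return out
E
python3 - <<'E'
from h import *
a=snap('wrist','w3');print(*barprofile(a),sep='\n')
for l in (.30,.28,.26,.24):
    p,q=leverpose(0,l);move_l(list(p),.04,q);s=state();print(l,np.round(s['ft_force'],1),np.round(s['moment'],2))
b=snap('wrist','w4');print(*barprofile(b),sep='\n')
cv2.imwrite('pics/w34.png',np.hstack([cv2.resize(i['frame'][110:290,190:310],None,fx=3,fy=3,interpolation=2) for i in(a,b)]))
E
```

```text
(-8, 456, np.float64(33.0), np.float64(39.0), np.float64(61.0))
(2, 386, np.float64(38.0), np.float64(40.0), np.float64(63.0))
(12, 354, np.float64(39.0), np.float64(41.0), np.float64(61.0))
(22, 356, np.float64(41.0), np.float64(44.0), np.float64(61.0))
(32, 338, np.float64(44.0), np.float64(46.0), np.float64(62.0))
(42, 629, np.float64(47.0), np.float64(99.0), np.float64(121.0))
(52, 376, np.float64(50.0), np.float64(52.0), np.float64(93.0))
(62, 294, np.float64(52.0), np.float64(54.0), np.float64(61.0))
(72, 252, np.float64(54.0), np.float64(56.0), np.float64(63.0))
(82, 62, np.float64(54.0), np.float64(59.0), np.float64(64.0))
(92, 15, np.float64(55.0), np.float64(62.0), np.float64(64.0))
None
None
None
None
0.3 [-5.5 -0.  -4.9] [-0.1   0.81  0.27]
0.28 [-2.2  0.7 -5.2] [0.01 0.35 0.25]
0.26 [  0.3   2.  -11.1] [ 0.19 -0.34  0.14]
0.24 [  4.7   2.6 -15. ] [ 0.36 -1.01  0.13]
(-8, 403, np.float64(33.0), np.float64(39.0), np.float64(61.0))
(2, 346, np.float64(38.0), np.float64(40.0), np.float64(62.0))
(12, 360, np.float64(38.0), np.float64(41.0), np.float64(60.0))
(22, 337, np.float64(41.0), np.float64(43.0), np.float64(61.0))
(32, 319, np.float64(43.0), np.float64(45.0), np.float64(61.0))
(42, 591, np.float64(46.0), np.float64(64.0), np.float64(122.0))
(52, 428, np.float64(48.0), np.float64(53.0), np.float64(98.0))
(62, 303, np.float64(50.0), np.float64(52.0), np.float64(60.0))
(72, 207, np.float64(52.0), np.float64(54.0), np.float64(62.0))
(82, 55, np.float64(54.0), np.float64(58.0), np.float64(64.0))
None
None
None
None
None
```

View pics/w34.png

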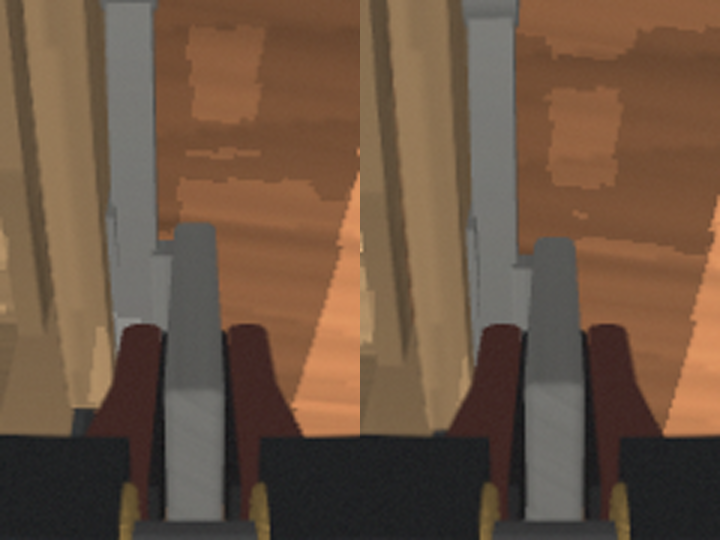

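```bash
cat >> h.py <<'E'
def barangle(im,g=0):
    P=ptsf(im);c=Ro.from_euler('z',-g).apply((C.R.inv().apply(P.reshape(-1,3)-C.o)-[-.144,-.1,0]))
    m=(abs(c[:,0]+.016)<.005)&(c[:,1]>.078)&(c[:,1]<.158)&(c[:,2]>.034)&(c[:,2]<.062);y=c[m,1]-.08;z=c[m,2]
    k=np.polyfit(y,z,1)
    for _ in range(8):
        r=z-np.polyval(k,y);j=abs(r)<max(.0015,.6*np.std(r)) if _<3 else abs(r)<.0015;k=np.polyfit(y[j],z[j],1)
    return np.arctan(k[0]).round(4),(k[1]*1000).round(1),int(j.sum())
E
python3 - <<'E'
from h import *
for n in('w1','w2','w3','w4'):print(n,barangle(load(n)))
for l in (.23,.22,.21,.2,.19):
    p,q=leverpose(0,l);move_l(list(p),.04,q);s=state();print(l,np.round(s['ft_force'],1),np.round(s['moment'],2),barangle(get_image('wrist')),round(s['time'],1))
    if np.linalg.norm(s['ft_force'])>24:break
E
```

```text
w1 (np.float64(-0.0059), np.float64(37.3), 407)
w2 (np.float64(-0.0017), np.float64(37.2), 968)
w3 (np.float64(0.2416), np.float64(37.9), 1509)
w4 (np.float64(0.2048), np.float64(37.9), 1436)
0.23 [  4.6   3.3 -15.7] [ 0.41 -1.13  0.1 ] (np.float64(0.1981), np.float64(37.8), 1439) 13.8
0.22 [  5.8   2.  -15.5] [ 0.39 -1.14  0.09] (np.float64(0.1898), np.float64(37.7), 1425) 14.1
0.21 [  5.7   2.4 -16. ] [ 0.4  -1.15  0.13] (np.float64(0.18), np.float64(37.6), 1412) 14.4
0.2 [  6.    4.  -16.8] [ 0.48 -1.15  0.13] (np.float64(0.1682), np.float64(37.7), 1414) 14.7
0.19 [  6.6   3.1 -16.7] [ 0.4  -1.14  0.11] (np.float64(0.159), np.float64(37.6), 1422) 15.0
```

Run:
```python
from h import *
l=.19
for _ in range(8):
    l+=.01
    p,q=leverpose(0,l);move_l(list(p),.04,q);a=barangle(get_image('wrist'))[0];s=state();print(round(l,2),a,np.round(s['ft_force'],1))
    if a>.1735:break
for g in np.arange(.02,.3,.02):
    p,q=leverpose(g,l);move_l(list(p),.05,q);s=state();f=np.array(s['ft_force']);print(round(g,2),f.round(1),np.round(s['moment'],2))
    if np.linalg.norm(f)>30:break
a=snap('wrist','w5');print(g,l,barangle(a,g),s['time']);cv2.imwrite('pics/w5z.png',a['frame'])
```

```text
0.2 0.1691 [  6.6   3.1 -14.9]
0.21 0.1777 [  6.2   3.2 -16.5]
0.02 [  5.5   3.9 -15.5] [ 0.4  -1.18  0.1 ]
0.04 [  5.2   3.  -15.5] [ 0.46 -1.12  0.11]
0.06 [  6.    3.  -15.8] [ 0.46 -1.11  0.06]
0.08 [  5.6   3.7 -15.4] [ 0.42 -1.13  0.06]
0.1 [  4.7   2.2 -15.4] [ 0.41 -1.11  0.1 ]
0.12 [  6.2   3.8 -15.2] [ 0.45 -1.15  0.08]
0.14 [  5.    5.  -15.4] [ 0.45 -1.11  0.08]
0.16 [  5.4   3.  -15.3] [ 0.4  -1.12  0.02]
0.18 [  5.1   3.7 -14.3] [ 0.41 -1.09 -0.01]
0.2 [  5.6   3.3 -15.3] [ 0.46 -1.03 -0.02]
0.22 [  4.9   2.4 -15.6] [ 0.51 -1.1  -0.01]
0.24 [  5.3   3.3 -15.3] [ 0.48 -1.09  0.01]
0.26 [  4.7   3.5 -14.2] [ 0.45 -1.06 -0.01]
0.28 [  4.8   2.6 -15.5] [ 0.46 -1.06  0.02]
0.28 0.21000000000000002 (np.float64(0.1793), np.float64(37.6), 1395) 19.1833
```

View pics/w5z.png

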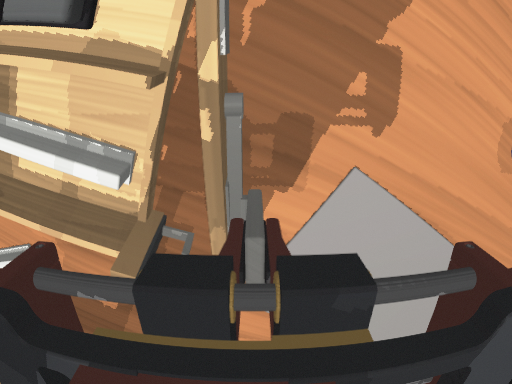

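The bar passed through the catch with no change in force, and the gate is now opening. Before swinging further I'll check clearance to the pen cup.

Run:
```python
from h import *
b=load('t0');P=pts(b);hsv=cv2.cvtColor(b['frame'],cv2.COLOR_BGR2HSV)
m=cv2.inRange(hsv,(105,120,40),(130,255,255))>0;m[:,:320]=0;m[:,420:]=0;m[:100]=0;m[180:]=0
q=P[m];print('cup',m.sum(),np.percentile(q,[2,50,98],axis=0).round(3))
for g in(1.4,1.5,1.6,1.75):print(g,leverpose(g,.04)[0].round(3),[C.w(np.array([-.144,-.1,0])+Ro.from_euler('z',g).apply([-.03,.182,0])).round(3)],np.round(inverse_kinematics(list(leverpose(g,.04)[0]),leverpose(g,.04)[1]),2))
```

```text
cup 571 [[ 0.638 -0.311  0.002]
 [ 0.677 -0.278  0.059]
 [ 0.709 -0.241  0.136]]
1.4 [ 0.649 -0.077  0.086] [array([ 0.649, -0.106,  0.   ])] [-0.15  0.25  1.31 -0.04  1.58 -0.13]
1.5 [ 0.665 -0.074  0.086] [array([ 0.667, -0.103,  0.   ])] [-0.14  0.29  1.27 -0.04  1.58 -0.22]
1.6 [ 0.679 -0.069  0.086] [array([ 0.685, -0.097,  0.   ])] [-0.13  0.32  1.23 -0.04  1.58 -0.31]
1.75 [ 0.7   -0.058  0.086] [array([ 0.71 , -0.086,  0.   ])] [-0.11  0.37  1.17 -0.04  1.59 -0.45]
```

Run:
```python
from h import *
for g in np.linspace(.28,1.65,13)[1:]:
    l=np.interp(g,[.4,1.5],[.21,.04])
    p,q=leverpose(g,l);move_l(list(p),.12,q);s=state();f=np.array(s['ft_force'])
    if np.linalg.norm(f)>26:print('F',g,f)
    if np.linalg.norm(f)>45:break
print(round(g,2),f.round(1),s['time'])
gripper_open();hold(.1);s=state();print(np.round(s['ft_force'],1))
w,x,y,z=s['ee_rot'];p=np.array(s['ee_pos']);move_l(list(p+[0,0,.05]),.15);a=snap('wrist','w6')
move_l(list(p+[0,0,.1]),.2)
print(state()['time'])
```

```text
1.65 [ 1.   4.  -8.1] 22.7583
[ 0.3  1.  -0.3]
25.0417
```

Run:
```python
from h import *
th=np.deg2rad(97.1)
move_to([.4611,.164,.17],q4(down(th-np.pi/2)))
a=snap('wrist','w7');b=snap('top','t7');s=state();print(s['ee_pos'],s['time'],s['joint_pos'][5])
cv2.imwrite('pics/w7z.png',np.hstack([a['frame'][:,60:450],cv2.resize(b['frame'][100:240,170:400],None,fx=1.74,fy=2.743,interpolation=2)]))
P=ptsf(a);c=C.c(P.reshape(-1,3)).reshape(P.shape)
hsv=cv2.cvtColor(a['frame'],cv2.COLOR_BGR2HSV)
m=(abs(c[...,2]-.040)<.006)&(c[...,0]>-.12)&(c[...,0]<.03)&(c[...,1]>.0)&(c[...,1]<.08)&(hsv[...,1]<50)
q=P[m];r=cv2.minAreaRect(q[:,:2].astype(np.float32)*1000);print(m.sum(),r,np.median(q[:,2]),C.c(q.mean(0)),c[m].min(0),c[m].max(0))
```

```text
[0.46190264 0.16336603 0.16990028] 26.3667 0.14795561898130452
1800 ((462.06060791015625, 157.75404357910156), (13.948005676269531, 138.11866760253906), 6.222586631774902) 0.03900572664952509 [-0.0338295   0.0453912   0.03900092] [-0.10818514  0.03625016  0.03647211] [0.0298584  0.05518765 0.04136334]
```

View pics/w7z.png

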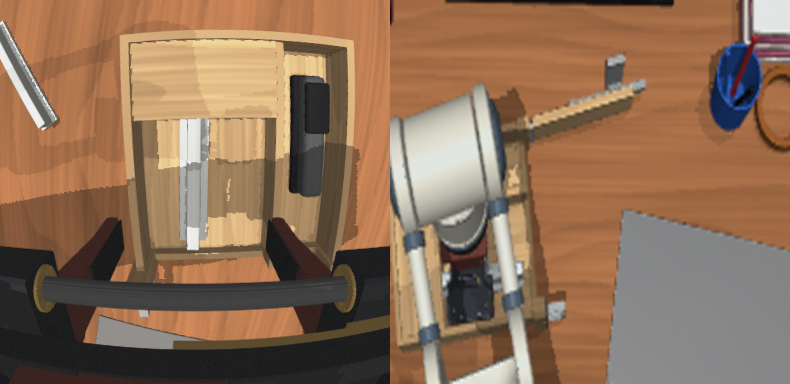

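Run:
```python
from h import *
a=load('w7');P=ptsf(a);c=C.c(P.reshape(-1,3))
m=(abs(c[:,2]-.06)<.004)&(c[:,0]>-.1)&(c[:,0]<0)&(c[:,1]>.08)&(c[:,1]<.13);wi=np.percentile(c[m,1],[1,99]);print('wall y',wi,m.sum())
m=(abs(c[:,2]-.054)<.003)&(c[:,0]>-.1)&(c[:,0]<0)&(c[:,1]>-.06)&(c[:,1]<-.01);di=np.percentile(c[m,1],[1,99]);print('div',di,m.sum())
mid=(wi[0]+di[1])/2;print('bay mid',mid,'width',wi[0]-di[1])
```

```text
wall y [0.09904423 0.10761727] 888
div [-0.04050794 -0.03225403] 545
bay mid 0.033395097702984156 width 0.13129825883979362
```

Run:
```python
from h import *
th=np.deg2rad(97.5);q=q4(down(th-np.pi/2));p=C.w([-.025,.037,0]);print(p)
move_l([p[0],p[1],.085],.15,q)
for z in(.06,.04,.0255):
    move_l([p[0],p[1],z],.08);f=np.array(state()['ft_force']);print(z,f.round(1))
    if np.linalg.norm(f)>8:print('STOP');raise SystemExit
close();hold(.15);s=state();print(s['finger_gap'],np.round(s['ft_force'],1),s['ee_pos'],s['time'])
a=snap('wrist','w8')
```

```text
[0.4684602  0.17293381 0.        ]
0.06 [0.2 1.  0.4]
0.04 [-0.9  0.1  0.1]
0.0255 [ 0.2  1.  -0.6]
0.013912966463775916 [-3.  -1.   2.3] [0.46834721 0.17295678 0.02546764] 29.5583
```

```bash
cat > rule.py <<'E'
from h import *
th=np.deg2rad(97.5);d=np.array([np.cos(th),np.sin(th),0]);ax=np.cross([0,0,1],d);R0=down(th-np.pi/2)
P0=np.array([.46835,.17296,.0255]);rear=P0+.116*d;rear[2]=.008
def pose(t,s=0,lift=0):
    """rule tilted by t about its rear edge, drawn s along its own axis, lifted"""
    r=Ro.from_rotvec(ax*t);return list(rear+r.apply(P0-rear)-s*r.apply(d)+[0,0,lift]),q4(r*R0)
def go(*a,v=.08,lim=12):
    p,q=pose(*a);move_l(p,v,q);f=np.array(state()['ft_force']);print(a,f.round(1),np.round(state()['moment'],2));return np.linalg.norm(f[:2])<lim and abs(f[2])<lim
E
python3 - <<'E'
from rule import *
ok=go(0,0,.001)
for t in(.03,.06,.085):ok=ok and go(t,0,.001)
print(ok,state()['time'],state()['finger_gap']);a=snap('wrist','w9');b=snap('scene','s9')
P=ptsf(a);c=C.c(P.reshape(-1,3));hsv=cv2.cvtColor(a['frame'],cv2.COLOR_BGR2HSV).reshape(-1,3)
for x in(-.1,-.08,-.06,0,.015,.025):
    m=(abs(c[:,0]-x)<.004)&(abs(c[:,1]-.037)<.012)&(c[:,2]>.03)&(c[:,2]<.075)&(hsv[:,1]<60)
    print(x,m.sum(),np.percentile(c[m,2],[10,50,90]).round(4) if m.sum()>3 else '')
cv2.imwrite('pics/s9z.png',np.hstack([a['frame'],cv2.resize(b['frame'][130:240,240:340],None,fx=2.6,fy=3.49)]))
E
```

```text
(0, 0, 0.001) [ 0.1  0.1 -3.3] [-0.05 -0.12  0.02]
(0.03, 0, 0.001) [ 0.6 -0.  -3.6] [-0.09 -0.11 -0.02]
(0.06, 0, 0.001) [-0.9 -0.8 -3. ] [ 0.01 -0.09 -0.02]
(0.085, 0, 0.001) [-0.5  0.1 -3.2] [-0.02 -0.07  0.02]
True 30.6083 0.01377474883710786
-0.1 66 [0.0301 0.0306 0.0313]
-0.08 187 [0.0537 0.0546 0.0552]
-0.06 51 [0.0529 0.0534 0.0539]
0 410 [0.0468 0.0478 0.0486]
0.015 440 [0.0456 0.0466 0.0474]
0.025 425 [0.0449 0.0458 0.0466]
```

View pics/s9z.png

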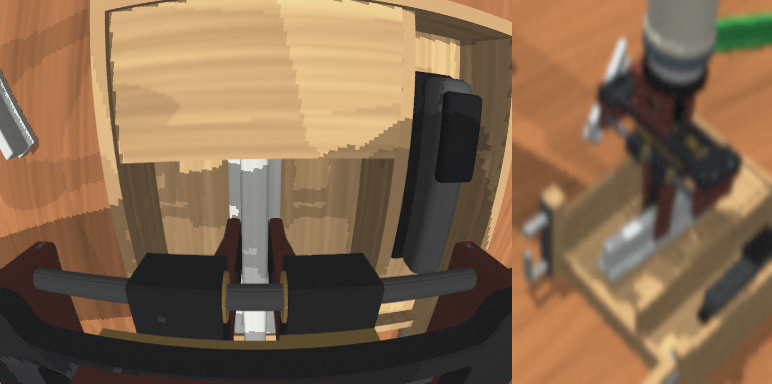

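The rule is tilted 0.084 rad in the grip. Its front end is raised, and its top is about 46 mm high at the roof edge (underside 48 mm), clear. Now I'll draw it out along its own axis.

Run:
```python
from rule import *
ok=True
for s in(.015,.03,.05,.075):ok=ok and go(.085,s,.001,v=.06,lim=9)
for s,l in((.11,.012),(.17,.03),(.235,.045)):ok=ok and go(.085,s,l,v=.12,lim=9)
print(ok,state()['time'],state()['finger_gap'],state()['ee_pos'])
```

```text
(0.085, 0.015, 0.001) [ 0.3  0.2 -2.6] [ 0.01 -0.09 -0.02]
(0.085, 0.03, 0.001) [-0.4  0.1 -2.6] [ 0.03 -0.08  0.  ]
(0.085, 0.05, 0.001) [ 0.4  1.  -2.8] [ 0.01 -0.06 -0.04]
(0.085, 0.075, 0.001) [-0.2  0.1 -2.5] [-0.02 -0.09  0.  ]
(0.085, 0.11, 0.012) [ 0.1 -0.1 -3.9] [ 0.01 -0.06 -0.02]
(0.085, 0.17, 0.03) [ 0.4 -0.1 -3.4] [-0.02 -0.06 -0.04]
(0.085, 0.235, 0.045) [-0.   0.5 -3.1] [-0.   -0.06  0.06]
True 34.425 0.013946460447928922 [ 0.49845012 -0.05685002  0.09984662]
```

Run:
```python
from rule import *
p=np.array([.4248,-.2304,0])-.016*d;q=q4(R0)
s=state();move_l([p[0]+.02,-.16,.1],.2,q4(Ro.from_rotvec(ax*.04)*R0));move_l([p[0],p[1],.055],.15,q);hold(.2)
f0=np.array(state()['ft_force']);print(f0.round(1))
a=snap('wrist','wa')
z=.03;move_l([p[0],p[1],z],.08)
while z>.0165:
    z-=.001;move_l([p[0],p[1],z],.03);hold(.05);f=np.array(state()['ft_force'])-f0
    if z<.023:print(round(z,4),f.round(1))
    if f[2]>3:break
print(state()['time'])
b=snap('wrist','wb')
P=ptsf(b);rel=(P.reshape(-1,3)-[p[0],p[1],0]);hsv=cv2.cvtColor(b['frame'],cv2.COLOR_BGR2HSV).reshape(-1,3)
u=rel@d;v=rel@ax
for x in(-.09,-.07,-.05,.03,.05,.07,.09,.11,.125):
    m=(abs(u-x)<.004)&(abs(v)<.006)&(hsv[:,1]<60);print(x,m.sum(),np.median(rel[m,2]).round(4) if m.sum()>3 else '')
cv2.imwrite('pics/wbz.png',b['frame'])
```

```text
[ 0.1  0.1 -2.8]
0.023 [-0.9  0.   0.6]
0.022 [-0.3 -1.1  0.8]
0.021 [-0.2  0.7 -0.7]
0.02 [-1.6 -0.5  4.2]
39.6667
-0.09 0 
-0.07 0 
-0.05 181 0.0341
0.03 1023 0.1062
0.05 413 0.034
0.07 439 0.0341
0.09 437 0.034
0.11 414 0.0341
0.125 120 0.0022
```

View pics/wbz.png

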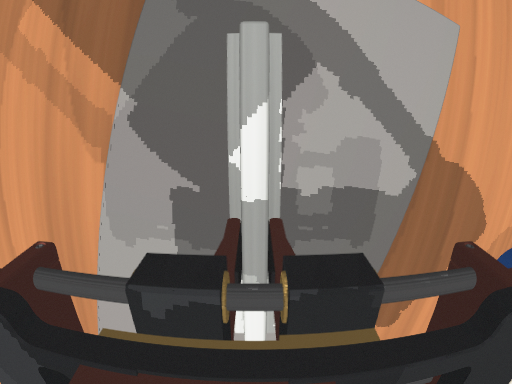

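The rule lies flat on the mat: its rib top reads 34 mm all along, and contact came at the expected height. Next I'll release, retreat and do a final check.

Run:
```python
from h import *
gripper_open();hold(.2);p=np.array(state()['ee_pos']);move_l([p[0],p[1],.15],.12)
move_to([.154,-.45,.25],state()['ee_rot']);b=snap('top','tf');hold(.3)
print(state()['time'])
P=pts(b);hsv=cv2.cvtColor(b['frame'],cv2.COLOR_BGR2HSV)
m=(abs(P[...,2]-.034)<.008)&(abs(P[...,0]-.4248)<.12)&(abs(P[...,1]+.2304)<.14)
r=cv2.minAreaRect(P[m][:,:2].astype(np.float32)*1000);print(r,np.median(P[m][:,2]))
cv2.imwrite('pics/tfz.png',cv2.resize(b['frame'][90:300,150:450],None,fx=2.4,fy=2.4))
```

```text
44.0417
((423.55084228515625, -228.5696563720703), (14.77803897857666, 198.8717498779297), 7.849125385284424) 0.033873307809125563
```

View pics/tfz.png

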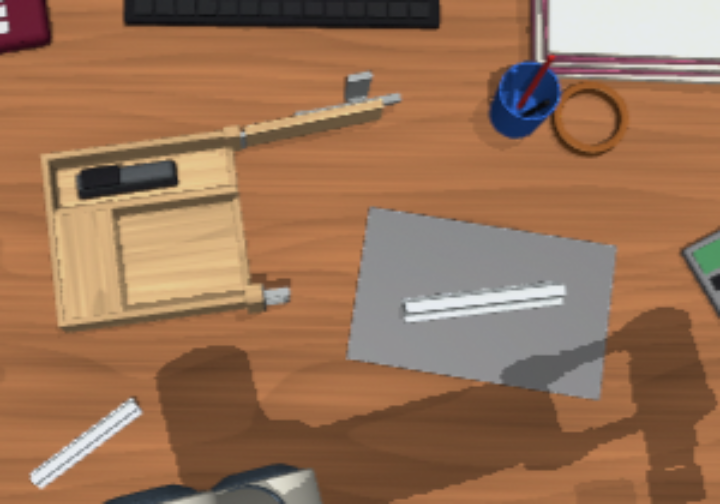

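The rule is centred and flat on the mat, the gate stands open, and the bystanders look undisturbed.

```bash
python3 -c "
from bench import *
job_done()"
```

```text
the job is handed in; nothing more can be done
```

The job is done and handed in at about 44 s on the robot's clock. The rule lies flat, base down, in the middle of the cutting mat, and the gate stands wide open.

**Latch:** I raised the lever until the bar met the cap, at a bar angle of 0.242 rad measured by the wrist camera's depth. I then let it down to 0.178 rad, about 7–8 mm at the bar's end. The bar passed the catch with no change in force.

**Gate:** I swung it to 1.65 rad, lowered the bar and let go.

**Rule:** I gripped it by the rib and tilted it 0.085 rad. I drew it out along its own axis with no contact force showing, then lowered it onto the mat and released it only after contact.

**Last checks:**
- The rule measured 199 mm long and lay within about 2 mm of the mat's centre.
- Its rib top was at 34 mm, against an expected 35 mm.
- The stapler, pen cup and tape roll look undisturbed in the final top picture. I judged that by eye, not by measurement.

**Disagreements:**
- The top and wrist cameras differed by about 5 mm on the caddy's position. I settled it against the visible fingertips.
- Feeling for the cap made the lever slip a little in the grip, leaving a steady strain of about 15 N at the wrist. I therefore trusted the measured bar angle over the commanded one. I stopped raising once the wrist force had changed by 14 N, and the highest wrist force I read was about 18 N. I had no direct reading of the force between bar and catch.

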